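# Put the clay models back on their own display bases

### The arm

A 7-joint arm with a two-finger parallel gripper is mounted at the origin on the work surface. World frame = base frame: x ahead of the robot, y to its left, z up, the work surface at z = 0. Lengths are in m, angles in rad, forces in N, time in s.
With the tool pointing down it reaches from about 0.35 to 0.9 m from the base axis. Payload 19.9 kg.
Tool frame: the origin (TCP) lies midway between the tips of the shut fingers; the grasp point (between the pads) lies 19 mm behind it; z points along the fingers, y is the line along which they close (so a half turn about z gives the same grasp; the last joint's range is limited). The gripper opens to 85 mm and grips with 20 to 120 N. Pads are 22 mm wide; open, the fingers measure 114 mm over their backs; the gripper's body (76 mm by 85 mm) begins 54 mm behind the grasp point. The pads swing forward as they close: fully open they stand 13 mm farther back than shut.
Start: joints at [1.179, 0.417, -0.01, 1.614, 0.005, 1.111, -0.053], TCP at [0.214, -0.587, 0.231] pointing down, gripper open.
Joint ranges: [-2.81, 2.81], [-0.39, 2.02], [-1.27, 1.25], [0.06, 2.57], [-1.19, 4.33], [0.19, 2], [-2.82, 2.82]. Speed limits (rad/s): [1.89, 1.89, 2.39, 2.39, 3.01, 3.01, 3.01].

### API

Orientations are given as a unit quaternion [x, y, z, w].
In Python, from station import env, viewer, job gives the robot as it stands.
- The arm moves only by the tool arm_command, never from a script. Its argument "increments" is a list of rows, each a list of 5 numbers: the shift along the tool's x, y, z each as a share of 0.3 m, from -1 to 1, then the turn about the tool's z as a share of 60 degrees, from -1 to 1, then the opening, from -1 (shut) to 1 (fully open). In form: [[x, y, z, yaw, claw], ...]. A call has exactly 8 rows; each row shifts and turns the commanded pose from where the row before left it, along the tool's axes as they then stand; what a row does not reach is not made up. A row lasts 1/10 s, in which the tool goes at most 50 mm and 8.59 degrees, less where a joint would pass 70% of its speed; a pose out of reach is approached as far as the arm can. A call with a number of a shift or a turn outside -1 to 1 is refused whole. A call with a gripper value outside its range is refused whole. The fingers move at their own pace and stop on an object; "newtons" is the grip in N (left out, the last holds). Time passes only in rows, so rows that do not move let the fingers close, or fill a call up. It gives the time, the measured TCP pose, the force, the opening and the grip force at its end, in the units of the state.
- env.get_obs(): the state, without advancing time (a new reading comes with each control period).
- viewer.capture(name): name is "scene" or "top" or "wrist"; returns (picture, depth): 400x640x3 uint8, red, green, blue; 400x640 float32, m along the optical axis (not along the pixel's ray), 0 where there is no reading.
- viewer.camera_info(name): a dict with "intrinsics" (3x3 intrinsics, pixels), "dist" ([k1, k2, p1, p2, k3] as OpenCV has them; the pictures are not rectified), "world_from_camera" (4x4, takes a point from camera to world coordinates). Camera axes: x right, y down, z forward; pixel columns grow to the right and rows downward; lengths in m; the calibration is good to about 2 mm. A picture is of the moment at which its call begins: read the wrist's pose just before it. camera_info takes no time and is no camera call; for the wrist camera it gives the pose at the moment of the call.
- job.close_job(): hands the job in; it is judged then, once.
The state is a dict: "clock": time; "q": joint angles; "qvel": joint speeds; "effort": joint torques, N m; "eef_pos": TCP position; "orientation": TCP orientation; "contact_force": force on the tool from outside, world axes, zero at the start; "torque": the same for the moment, N m; "gripper_width": finger opening in m; "gripper_force": force on a finger pad.
Only numpy, scipy, OpenCV 4.12 (cv2) and the standard library are available. Lean on these libraries where they do the work, as an engineer would, in place of code of your own. Each camera call takes 0.05 s, during which the arm holds its last target. There are 200 camera calls.

### The job

The four dried clay models stand on one another's wooden display bases: put each in the middle of its own, upright, with the carrot lying lengthwise along the oblong base, the mushroom on the round one, the barn on the square one and the pumpkin on the six-sided one. Whatever is in the way is parked on the empty terracotta tile; the models must never lie on the table top. Leave the paper cup standing where it is.

Things in the scene. Friction and masses are not known exactly. Their poses are not given: they have to be found in the camera images.
- carrot_mid (a point): Clay carrot lying level on a small flat foot: 98 mm long, up to 32 mm wide at the leafy end and about 28 mm wide at this point, 34 mm high. The point is at mid-length, 17 mm above its underside; z up, x along the carrot towards its thin tip. All four models are the same plain off-white dried clay, loose, 45 to 135 g.
- mushroom_mid (a point): Clay mushroom standing upright: round cap 50 mm across on a short stem 34 mm across at the foot, 50 mm high in all; the side of the cap is upright from 23 to 34 mm above its underside. The point is on its axis, 25 mm above its underside; z up.
- barn_mid (a point): Clay toy barn with a pitched roof and a small chimney: walls 46 mm (x, along the ridge) by 40 mm (y), upright to 34 mm; about 53 mm high; the roof overhangs the end walls by 2 mm and hardly the side walls. The point is at its middle, 26 mm above its underside; z up.
- pumpkin_mid (a point): Clay ribbed pumpkin with a short stalk: 56 mm across, widest 14 to 26 mm above its underside, 50 mm high with the stalk. The point is on its axis, 25 mm above its underside; z up.
- oblong_top (a point): Oblong base, home of the carrot: dark wooden display base, 130 mm (x) by 64 mm (y), 16 mm thick, stuck to the table so that it cannot move; the point is the centre of its upper face.
- round_top (a point): Round base, home of the mushroom: dark wooden display base, a disc 86 mm across, 16 mm thick, stuck to the table so that it cannot move; the point is the centre of its upper face.
- square_top (a point): Square base, home of the barn: dark wooden display base, 80 by 80 mm, 16 mm thick, stuck to the table so that it cannot move; the point is the centre of its upper face.
- hexagon_top (a point): Six-sided base, home of the pumpkin: dark wooden display base, 84 mm across the flats, 16 mm thick, stuck to the table so that it cannot move; the point is the centre of its upper face.
- tile_top (a point): Plain brown-red terracotta tile, 110 by 110 mm, 10 mm thick, stuck to the table, empty at the start: the parking place. The point is the centre of its upper face.
- cup: Bystander: open white paper cup, 76 mm across the rim, 85 mm high, standing at the near left (+y) side of the bases; origin at the centre of its underside.
There are look-alikes about, which are no part of the job. What is shaped like the part that bears round_top but grey or red is not meant.

How it is judged:
On the way:
1. one of the models stands on the terracotta tile (((horizontal distance between carrot_mid and tile_top below 0.05 m and z of carrot_mid in the frame of tile_top below 0.021 m and angle between carrot_mid's own z axis and vertical below 0.2 rad and linear speed of carrot below 0.03 m/s) or (horizontal distance between mushroom_mid and tile_top below 0.05 m and z of mushroom_mid in the frame of tile_top below 0.029 m and angle between mushroom_mid's own z axis and vertical below 0.2 rad and linear speed of mushroom below 0.03 m/s) or (horizontal distance between barn_mid and tile_top below 0.05 m and z of barn_mid in the frame of tile_top below 0.03 m and angle between barn_mid's own z axis and vertical below 0.2 rad and linear speed of barn below 0.03 m/s) or (horizontal distance between pumpkin_mid and tile_top below 0.05 m and z of pumpkin_mid in the frame of tile_top below 0.029 m and angle between pumpkin_mid's own z axis and vertical below 0.2 rad and linear speed of pumpkin below 0.03 m/s))), for 0.2 s.
At the end, for the whole second after the job is handed in: Carrot on the oblong base, mushroom on the round, barn on the square, pumpkin on the six-sided: each upright (0.15 rad) on its underside (4 mm), within 15 mm of the base's centre from above; the carrot within 0.26 rad of the base's length, either way round; all at rest (horizontal distance between carrot_mid and oblong_top below 0.015 m and z of carrot_mid in the frame of oblong_top between 0.013 and 0.021 m and angle between each of carrot_mid, mushroom_mid, barn_mid, pumpkin_mid's own z axis and vertical below 0.15 rad and linear speed of each of carrot, mushroom, barn, pumpkin below 0.02 m/s and horizontal distance between mushroom_mid and round_top below 0.015 m and z of mushroom_mid in the frame of round_top between 0.021 and 0.029 m and horizontal distance between barn_mid and square_top below 0.015 m and z of barn_mid in the frame of square_top between 0.022 and 0.03 m and horizontal distance between pumpkin_mid and hexagon_top below 0.015 m and z of pumpkin_mid in the frame of hexagon_top between 0.021 and 0.029 m and angle between the x axis of carrot_mid and the x axis of oblong_top, either way round below 0.26 rad); the robot touches nothing.
It fails at once if a model is put on the table top or falls there (height (world z) of carrot_mid below 0.022 m or height (world z) of any of mushroom_mid, pumpkin_mid below 0.03 m or height (world z) of barn_mid below 0.031 m).
It fails at once if the cup is pushed away (more than 20 mm) (distance of cup from where it was at the start of the episode above 0.02 m).
It also fails if it takes over 136 s, if anything falls off the work surface, if the arm or the gripper's body presses on something with over 40 N, if the wrist force passes 120 N, or if a joint passes its speed limit or range.

## Working session

There is one attempt and no reset: what is moved stays moved. The work goes in short steps, Python scripts to look and compute and a tool call to move; the robot and the scene stay as the last step left them, time stands still between calls to the robot, and variables do not carry over. Pictures are saved under pics/ and viewed, at most 14 in all, crops included, and the job is handed in when it is done.

Besides the shell and the picture viewer there is one more tool, called after "Request:" as name(argument=value, ...) on one line, values as JSON. arm_command: Moves the arm, as the interface text tells. Shift numbers are shares of 0.3 m and turn numbers shares of 60 degrees, none past 1 either way. Its arguments: {"type":"object","properties":{"increments":{"type":"array","items":{"type":"array","items":{"type":"number"}}},"newtons":{"type":"number"}},"required":["increments"]}

```bash
mkdir -p pics; ls
cat > h.py <<'E'
import numpy as np, cv2
from station import env, viewer, job
def snap(cam,fn=None):
    o=env.get_obs(); ci=viewer.camera_info(cam); im,d=viewer.capture(cam)
    if fn: cv2.imwrite('pics/'+fn,im[:,:,::-1])
    np.savez('/tmp/%s.npz'%cam,im=im,d=d,K=ci['intrinsics'],dist=ci['dist'],T=ci['world_from_camera'])
    return im,d,ci
def cloud(d,ci):
    K=np.array(ci['intrinsics'],float);D=np.array(ci['dist'],float);T=np.array(ci['world_from_camera'])
    h,w=d.shape; u,v=np.meshgrid(np.arange(w),np.arange(h))
    p=cv2.undistortPoints(np.stack([u,v],-1).reshape(-1,1,2).astype(float),K,D).reshape(h,w,2)
    P=np.concatenate([p*d[...,None],d[...,None]],-1)
    P=P@T[:3,:3].T+T[:3,3]; P[d<=0]=np.nan
    return P
E
python3 - <<'E'
from h import *
o=env.get_obs(); print(o)
a=snap('top','top0.png'); b=snap('scene','scene0.png')
for c in('top','scene'): print(np.round(viewer.camera_info(c)['world_from_camera'],3))
E
```

```text
pics
{'clock': 0.0, 'q': array([ 1.17947098,  0.41799016, -0.01028839,  1.61419964,  0.00470389,
        1.11069169, -0.0530359 ]), 'qvel': array([ 1.10382025e-03, -1.44180478e-03,  1.05554523e-03,  9.80859835e-05,
       -1.08693214e-03,  1.86044225e-03, -6.51952247e-04]), 'effort': array([-5.37859087e-04, -8.64455509e+01,  6.78539984e-01, -4.34879994e+01,
        1.90831750e-02,  7.52377091e-03, -3.72316492e-05]), 'eef_pos': array([ 0.21406545, -0.5868144 ,  0.23063953]), 'orientation': array([ 9.84744951e-01,  1.74002820e-01, -1.60350371e-04, -6.12035300e-04]), 'contact_force': array([ 0.48747275,  0.36281582, -0.14466898]), 'torque': array([-0.05195922, -0.0421674 , -0.01336972]), 'gripper_force': 0.0, 'gripper_width': 0.08525539523603552}
[[ 0.009 -0.996  0.089  0.518]
 [-1.    -0.01  -0.018  0.066]
 [ 0.019 -0.088 -0.996  1.23 ]
 [ 0.     0.     0.     1.   ]]
[[ 0.726  0.563 -0.394  0.962]
 [ 0.687 -0.59   0.424 -0.34 ]
 [ 0.007 -0.579 -0.816  0.797]
 [ 0.     0.     0.     1.   ]]
```

View pics/top0.png

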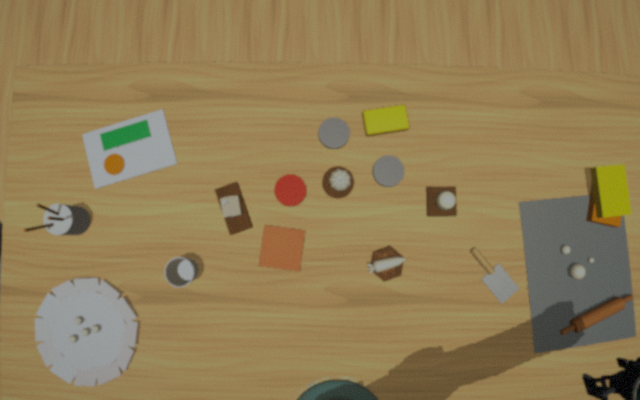

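View pics/scene0.png

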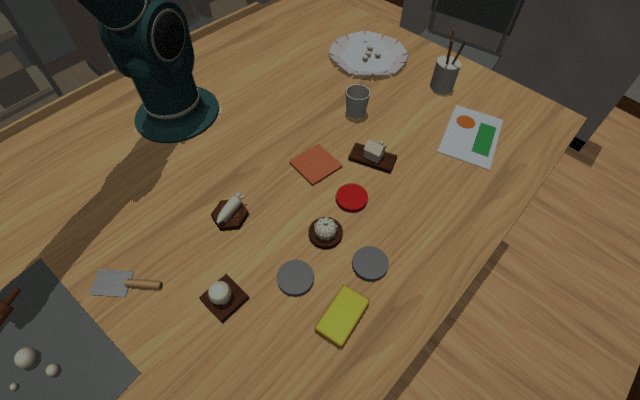

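The top view shows the barn on the oblong base (234,208), the pumpkin on the round (338,182), the mushroom on the square (441,201) and the carrot on the hexagon (387,263). The tile at (282,248) is empty, and the cup is at (180,271). The scene view agrees.

```bash
cat > m.py <<'E'
from h import *
def load(c):
    z=np.load('/tmp/%s.npz'%c); return z['im'],z['d'],dict(intrinsics=z['K'],dist=z['dist'],world_from_camera=z['T'])
def rect(xy):
    (c,s,a)=cv2.minAreaRect((xy*1000).astype(np.float32)); return np.round(c,1),np.round(s,1),round(a,1)
E
python3 - <<'E'
from m import *
im,d,ci=load('top'); P=cloud(d,ci); hsv=cv2.cvtColor(im,cv2.COLOR_RGB2HSV)
for n,(u,v) in dict(oblong=(234,208),round=(338,182),square=(441,201),hexa=(387,263),tile=(282,248),cup=(180,271)).items():
    r=32; S=np.s_[v-r:v+r,u-r:u+r]; p=P[S].reshape(-1,3); z=p[:,2]; I=im[S].reshape(-1,3).astype(int); H=hsv[S].reshape(-1,3)
    print(n,'table z',np.nanmedian(z))
    if n=='cup':
        q=p[z>.03]; print(rect(q[:,:2]),q[:,2].max());continue
    base=(z>.006)&(z<.022) if n!='tile' else (z>.004)&(z<.02)
    base&=(I.sum(1)<230) if n!='tile' else (H[:,1]>140)
    allm=(z>.006)&(z<.1)
    lab=cv2.connectedComponentsWithStats((base.reshape(2*r,2*r)).astype(np.uint8))
    k=1+np.argmax(lab[2][1:,4]); b=(lab[1]==k).ravel()
    hull=p[b]; print(' base',rect(hull[:,:2]),'z',np.median(hull[:,2]).round(4),b.sum(), 'circ',cv2.minEnclosingCircle((hull[:,:2]*1000).astype(np.float32)))
    t=(z>.028)&(H[:,1]<90); 
    if t.sum()>5:
        print(' model',rect(p[t][:,:2]),'zmax',z[t].max().round(4),t.sum(),p[t][:,:2].mean(0).round(4))
E
```

```text
oblong table z 0.0012413883362277778
 base (array([589. , 279.6]), array([126.4,  61.5]), 20.0) z 0.0156 669 circ ((588.7683715820312, 279.9151611328125), 67.35749816894531)
 model (array([591.4, 282.9]), array([50.3, 47.3]), 10.7) zmax 0.073 368 [0.5911 0.281 ]
round table z 0.0006001779690198994
 base (array([660.2,   4.2]), array([77.7, 76.7]), 44.8) z 0.0161 301 circ ((661.2111206054688, 3.3839964866638184), 41.16374969482422)
 model (array([663.2,  -1.1]), array([54.8, 53.6]), 27.4) zmax 0.068 347 [ 6.629e-01 -2.000e-04]
square table z 0.0006339922319763547
 base (array([ 612.8, -275.7]), array([76. , 78.4]), 0.6) z 0.0157 493 circ ((612.9893798828125, -275.22564697265625), 52.20805358886719)
 model (array([ 612.5, -277.5]), array([48.3, 45.4]), 7.1) zmax 0.0715 284 [ 0.6119 -0.2758]
hexa table z 0.00046690417484440694
 base (array([ 473.1, -122. ]), array([30.6, 78.7]), 14.1) z 0.0159 220 circ ((458.28619384765625, -125.73242950439453), 39.32730484008789)
 model (array([ 447.4, -123.5]), array([30. , 96.2]), 18.8) zmax 0.0528 346 [ 0.446  -0.1206]
tile table z 0.0023189765752110736
 base (array([484.9, 150.3]), array([109.8, 109.4]), 83.0) z 0.0097 1661 circ ((484.3232421875, 149.78860473632812), 73.8872299194336)
cup table z 0.00043520615317216294
(array([422.9, 401.4]), array([75. , 73.4]), 1.1) 0.08871021956338021
```

Request:
arm_command(increments=[[0.1,-0.0325,0,0,1],[0.1,-0.0325,0,0,1],[0.1,-0.0325,0,0,1],[0.1,-0.0325,0,0,1],[0.1,-0.0325,0,0,1],[0.1,-0.0325,0,0,1],[0.1,-0.0325,0,0,1],[0.1,-0.0325,0,0,1]], newtons=30)

```text
clock: 0.9
eef_pos: [0.4137, -0.4306, 0.231]
orientation: [0.985, 0.174, -0.0, -0.0]
contact_force: [0.5, 0.1, 0.1]
gripper_width: 0.0856
gripper_force: 0.0
```

Request:
arm_command(increments=[[0.1,-0.0325,0,0,1],[0.1,-0.0325,0,0,1],[0.1,-0.0325,0,0,1],[0.1,-0.0325,0,0,1],[0.1,-0.0325,0,0,1],[0.1,-0.0325,0,0,1],[0.1,-0.0325,0,0,1],[0.1,-0.0325,0,0,1]])

```text
clock: 1.7
eef_pos: [0.6124, -0.2752, 0.2309]
orientation: [0.985, 0.174, -0.0, -0.0]
contact_force: [0.2, 0.6, 0.2]
gripper_width: 0.0853
gripper_force: 0.0
```

Run:
```python
from m import *
snap('top'); snap('wrist','w1.png')
im,d,ci=load('wrist'); P=cloud(d,ci); o=env.get_obs(); print(o['eef_pos'],o['orientation'],o['q'],np.round(ci['world_from_camera'],3))
z=P[...,2]; print(np.nanmin(P[...,0]),np.nanmax(P[...,0]),np.nanmin(P[...,1]),np.nanmax(P[...,1]))
# top camera carrot PCA, clear hexagon by dark
```

```text
[ 0.61445675 -0.27169793  0.23049605] [ 9.84275454e-01  1.76636460e-01  3.05382202e-04 -1.13946577e-03] [ 0.49553024  0.50957168 -0.17831434  1.48000642  0.09198477  1.16094025
 -0.91297364] [[ 0.347 -0.903 -0.253  0.679]
 [-0.938 -0.335 -0.09  -0.248]
 [-0.003  0.268 -0.963  0.374]
 [ 0.     0.     0.     1.   ]]
0.14041649440421655 0.9093776673853039 -0.8419110844894504 0.11959431754715832
```

View pics/w1.png

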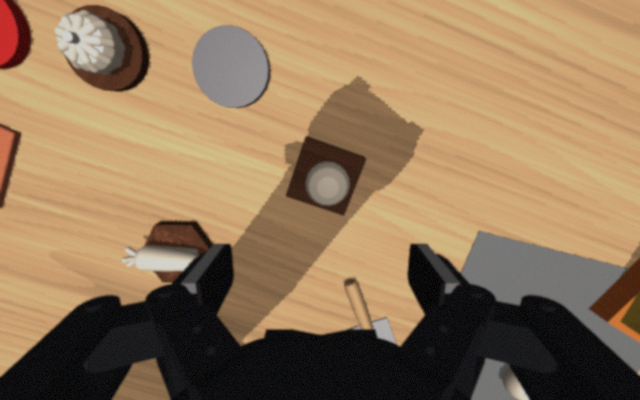

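The wrist view shows the mushroom on the square base at (328,183), the pumpkin on the round base at (95,45), and the carrot on the hexagon at (170,255).

```bash
cat >> m.py <<'E'
from scipy.optimize import least_squares
def meas(c,xy,r=.075,zb=.016,lo=.034,verbose=True):
    im,d,ci=load(c); P=cloud(d,ci); z=P[...,2]; hsv=cv2.cvtColor(im,cv2.COLOR_RGB2HSV)
    near=np.hypot(P[...,0]-xy[0],P[...,1]-xy[1])<r
    b=near&(abs(z-zb)<.006)&(im.sum(2)<260)
    t=near&(z>lo)&(z<.1)
    n,l,s,_=cv2.connectedComponentsWithStats(t.astype(np.uint8)); t=l==1+np.argmax(s[1:,4]) if n>1 else t
    pb=P[b];pt=P[t]
    print(c,'base',rect(pb[:,:2]),np.median(pb[:,2]).round(4),len(pb)) if len(pb)>9 else 0
    if len(pt)>9:
        cc=np.cov((pt[:,:2]).T); w,v=np.linalg.eigh(cc)
        print('  model',rect(pt[:,:2]),'circ',np.round(np.r_[cv2.minEnclosingCircle((pt[:,:2]*1000).astype(np.float32))[0]],1),'zmax',pt[:,2].max().round(4),'pca',np.degrees(np.arctan2(v[1,1],v[0,1])).round(1),len(pt))
    return pb,pt
def go(xyz,psi=None,c=1):
    o=env.get_obs(); p=o['eef_pos']; q=o['orientation']; a=2*np.arctan2(q[1],q[0])
    dx,dy,dz=np.array(xyz)-p; s=np.array([dx*np.cos(a)+dy*np.sin(a),dx*np.sin(a)-dy*np.cos(a),-dz])/.3
    print('psi',np.degrees(a).round(2),'shift',s.round(4),'norm rows',(np.linalg.norm(s)/.15).round(2))
    if psi is not None:
        t=-(psi-np.degrees(a)); t=(t+90)%180-90; print('  yaw units',round(t/60,4),'rows',round(abs(t)/8.4,1))
E
python3 - <<'E'
from m import *
meas('wrist',(.6125,-.2765)); meas('wrist',(.661,0)); meas('wrist',(.448,-.122));meas('top',(.448,-.122),lo=.03)
meas('top',(.589,.28))
go((.6125,-.2765,.023))
E
```

```text
wrist base (array([ 611.6, -278.5]), array([79.8, 79.9]), 1.0) 0.0164 2512
  model (array([ 611.9, -280.5]), array([48.9, 48.7]), 65.0) circ [ 611.5 -280.8] zmax 0.0679 pca 110.6 1511
wrist base (array([660.4,  -4.1]), array([74.5, 82.9]), 88.8) 0.0167 2386
  model (array([662.9,  -4. ]), array([50.4, 55.5]), 88.1) circ [662.9  -1.8] zmax 0.0687 pca -173.0 3053
wrist base (array([ 450.4, -119.4]), array([69.7, 91.4]), 62.4) 0.0166 1548
  model (array([ 444.5, -118.5]), array([28.2, 87.5]), 14.3) circ [ 443.5 -118.7] zmax 0.0507 pca 106.9 1327
top base (array([ 448. , -130.4]), array([81. , 76.5]), 19.6) 0.0154 398
  model (array([ 446.9, -124.1]), array([29.9, 97. ]), 17.8) circ [ 444.6 -124.5] zmax 0.0563 pca 105.7 347
top base (array([588.9, 279.3]), array([125.9,  61.5]), 20.1) 0.0158 659
  model (array([591.5, 282.9]), array([50.5, 47.5]), 10.4) circ [591.7 282.7] zmax 0.0739 pca -169.1 364
psi 20.35 shift [-0.0117  0.0127  0.6917] norm rows 4.61
```

Request:
arm_command(increments=[[-0.016,0.02,0,0,1],[0,0,0.13,0,1],[0,0,0.13,0,1],[0,0,0.13,0,1],[0,0,0.13,0,1],[0,0,0.1,0,1],[0,0,0.07,0,1],[0,0,0,0,1]])

```text
clock: 2.6
eef_pos: [0.6064, -0.2844, 0.0213]
orientation: [0.985, 0.173, -0.002, -0.001]
contact_force: [-0.4, -0.3, -0.3]
gripper_width: 0.0853
gripper_force: 0.0
```

Request:
arm_command(increments=[[0,0,0,0,-1],[0,0,0,0,-1],[0,0,0,0,-1],[0,0,0,0,-1],[0,0,0,0,-1],[0,0,0,0,-1],[0,0,0,0,-1],[0,0,0,0,-1]])

```text
clock: 3.4
eef_pos: [0.6098, -0.2841, 0.026]
orientation: [0.985, 0.174, 0.001, 0.001]
contact_force: [-2.9, -0.7, 8.1]
gripper_width: 0.0486
gripper_force: 30.1
```

Request:
arm_command(increments=[[0,0,-0.05,0,-1],[0,0,-0.1,0,-1],[0,0,-0.13,0,-1],[0,0,-0.13,0,-1],[0.008,-0.12,0,0,-1],[0.009,-0.125,0,0,-1],[0.009,-0.125,0,0,-1],[0.009,-0.125,0,0,-1]])

```text
clock: 4.2
eef_pos: [0.5678, -0.139, 0.1489]
orientation: [0.985, 0.174, 0.001, 0.0]
contact_force: [0.5, 1.0, -0.5]
gripper_width: 0.0484
gripper_force: 31.5
```

Request:
arm_command(increments=[[0.009,-0.125,0,0,-1],[0.009,-0.125,0,0,-1],[0.009,-0.125,0,0,-1],[0.009,-0.125,0,0,-1],[0.009,-0.125,0,0,-1],[0.008,-0.125,0,0,-1],[0.008,-0.125,0,0,-1],[0.008,-0.125,0,0,-1]])

```text
clock: 5.0
eef_pos: [0.4845, 0.1501, 0.1488]
orientation: [0.985, 0.174, 0.001, 0.0]
contact_force: [1.3, -0.5, -1.1]
gripper_width: 0.0482
gripper_force: 31.5
```

Run:
```python
from m import *
o=env.get_obs(); print(o['eef_pos'],o['gripper_width'],o['gripper_force'],o['q'])
snap('wrist','w2.png'); print(env.get_obs()['eef_pos'])
go((.485,.15,.021)); meas('wrist',(.589,.28))
im,d,ci=load('wrist'); P=cloud(d,ci); hsv=cv2.cvtColor(im,cv2.COLOR_RGB2HSV)
t=(abs(P[...,2]-.01)<.006)&(np.hypot(P[...,0]-.485,P[...,1]-.15)<.09)&(hsv[...,1]>150)&(hsv[...,0]<12); print('tile',rect(P[t][:,:2]))
```

```text
[0.48453203 0.15008521 0.14884943] 0.04824204608497575 31.53529174363939 [-0.08506358  0.32733937 -0.32563739  1.97327411  0.13703401  0.85983209
 -1.70508419]
[0.4826022  0.15622682 0.14900142]
psi 20.38 shift [3.000e-04 2.220e-02 4.267e-01] norm rows 2.85
wrist base (array([565.8, 271.8]), array([81.6, 63.3]), 20.4) 0.0167 4966
  model (array([582.3, 280.4]), array([35.7, 47.8]), 11.6) circ [580.8 280.2] zmax 0.0716 pca 116.2 2931
tile (array([484.2, 150.3]), array([107.4, 106.6]), 82.6)
```

View pics/w2.png

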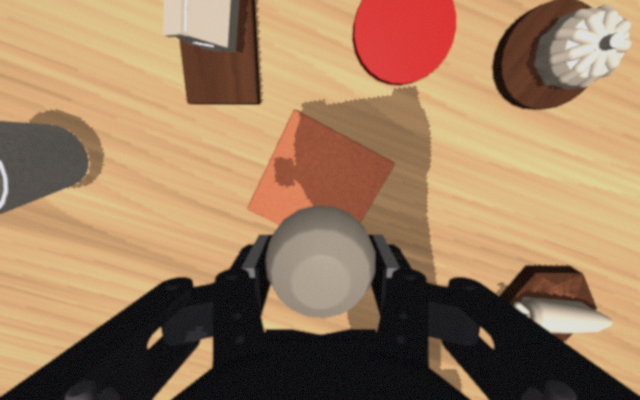

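The mushroom is held upright between the pads at (320,262), above the tile at (320,170).

Request:
arm_command(increments=[[0,0.02,0.1,0,-1],[0,0,0.12,0,-1],[0,0,0.12,0,-1],[0,0,0.05,0,-1],[0,0,0.02,0,-1],[0,0,0.012,0,-1],[0,0,0,0,-1],[0,0,0,0,-1]])

```text
clock: 5.85
eef_pos: [0.4875, 0.1432, 0.0218]
orientation: [0.985, 0.174, 0.001, -0.0]
contact_force: [0.1, 0.2, -0.1]
gripper_width: 0.0486
gripper_force: 31.6
```

Request:
arm_command(increments=[[0,0,0.004,0,-1],[0,0,0,0,-1],[0,0,0.004,0,-1],[0,0,0,0,-1],[0,0,0,0,-1],[0,0,0,0,-1],[0,0,0,0,-1],[0,0,0,0,-1]])

```text
clock: 6.65
eef_pos: [0.4875, 0.1432, 0.0197]
orientation: [0.985, 0.174, 0.001, 0.0]
contact_force: [-6.6, -2.6, 28.7]
gripper_width: 0.0485
gripper_force: 34.3
```

Request:
arm_command(increments=[[0,0,-0.004,0,-1],[0,0,0,0,1],[0,0,0,0,1],[0,0,0,0,1],[0,0,0,0,1],[0,0,0,0,1],[0,0,0,0,1],[0,0,0,0,1]])

```text
clock: 7.45
eef_pos: [0.4868, 0.143, 0.0195]
orientation: [0.985, 0.174, -0.0, -0.0]
contact_force: [-0.2, 0.4, -0.2]
gripper_width: 0.0852
gripper_force: 0.0
```

Request:
arm_command(increments=[[0,0,-0.05,0,1],[0,0,-0.12,0,1],[0,0,-0.13,0,1],[0,0,-0.13,0,1],[0,0,-0.13,0,1],[0,0,-0.13,0,1],[0,0,0,0,1],[0,0,0,0,1]])

```text
clock: 8.25
eef_pos: [0.4871, 0.143, 0.2272]
orientation: [0.985, 0.174, 0.001, 0.0]
contact_force: [-0.1, -0.5, -0.5]
gripper_width: 0.0854
gripper_force: 0.0
```

Run:
```python
from m import *
snap('wrist','w3.png'); snap('top')
meas('wrist',(.485,.147)); meas('wrist',(.589,.28)); meas('top',(.485,.147),lo=.03)
_,pt=meas('wrist',(.589,.28),lo=.03)
# ridge: highest points
r=pt[(pt[:,2]>.055)&(pt[:,2]<.08)]; 
for lo in(.05,.055,.06): print(lo,rect(pt[pt[:,2]>lo][:,:2]))
o=env.get_obs();print(o['q']);go((.589,.28,.18))
im=cv2.imread('pics/w3.png');
```

```text
wrist base (array([494.6, 105.5]), array([98.1, 44. ]), 16.9) 0.0106 39
  model (array([490.1, 143.3]), array([49.2, 48.7]), 46.0) circ [489.7 143.1] zmax 0.0618 pca 107.3 1520
wrist base (array([577.1, 276.2]), array([106.8,  63.6]), 20.6) 0.0167 3281
  model (array([589.4, 281.7]), array([51.1, 46.9]), 11.9) circ [589.5 282. ] zmax 0.0732 pca 177.7 2937
top base (array([528. ,  98.8]), array([16.5,  7.1]), 64.0) 0.0114 11
wrist base (array([577.1, 276.2]), array([106.8,  63.6]), 20.6) 0.0167 3281
  model (array([589.4, 281.7]), array([51.1, 46.9]), 11.9) circ [589.5 282. ] zmax 0.0732 pca 177.3 3000
0.05 (array([589.4, 281.7]), array([51.1, 46.9]), 11.9)
0.055 (array([589.9, 281.3]), array([51. , 40.2]), 10.7)
0.06 (array([589.9, 281.7]), array([50.1, 30. ]), 11.8)
[-0.04540347  0.23027671 -0.34515525  1.89890311  0.09002595  1.02870855
 -1.64986277]
psi 20.04 shift [ 0.478  -0.3124  0.1522] norm rows 3.94
```

View pics/w3.png

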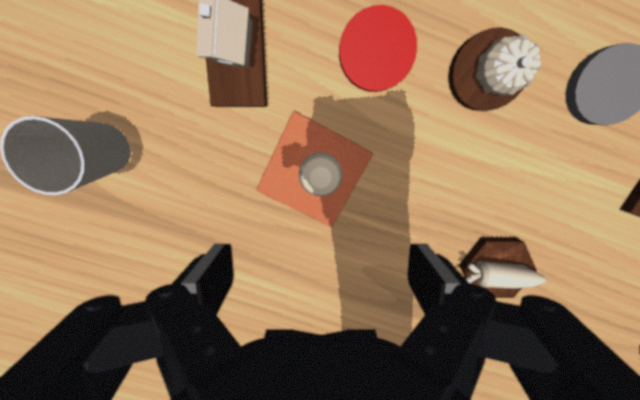

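The mushroom stands on the tile at (320,175). The barn is on the oblong base at (225,30), its ridge at about 12 degrees.

Request:
arm_command(increments=[[0.1,-0.064,0,0,1],[0.1,-0.065,0,0,1],[0.1,-0.065,0,0,1],[0.1,-0.065,0,0,1],[0.082,-0.058,0,0,1],[0,0,0.05,0.07,1],[0,0,0.1,0.069,1],[0,0,0.1,0,1]])

```text
clock: 9.15
eef_pos: [0.5896, 0.282, 0.1492]
orientation: [0.995, 0.101, -0.001, 0.0]
contact_force: [-0.1, 0.4, -0.0]
gripper_width: 0.0853
gripper_force: 0.0
```

Run:
```python
from m import *
print(env.get_obs()['eef_pos']);go((.5898,.2815,.021),11.7)
```

```text
[0.5896221  0.28201012 0.14915641]
psi 11.56 shift [2.000e-04 1.800e-03 4.272e-01] norm rows 2.85
  yaw units -0.0023 rows 0.0
```

Request:
arm_command(increments=[[0,0,0.1,0,1],[0,0,0.12,0,1],[0,0,0.12,0,1],[0,0,0.087,0,1],[0,0,0,0,1],[0,0,0,0,-1],[0,0,0,0,-1],[0,0,0,0,-1]])

```text
clock: 9.95
eef_pos: [0.5909, 0.2823, 0.025]
orientation: [0.995, 0.102, 0.001, -0.0]
contact_force: [-2.0, -1.9, 16.8]
gripper_width: 0.0451
gripper_force: 28.4
```

Request:
arm_command(increments=[[0,0,0,0,-1],[0,0,0,0,-1],[0,0,0,0,-1],[0,0,0,0,-1],[0,0,0,0,-1],[0,0,0,0,-1],[0,0,0,0,-1],[0,0,0,0,-1]])

```text
clock: 10.75
eef_pos: [0.5909, 0.2823, 0.0252]
orientation: [0.995, 0.102, 0.001, -0.0]
contact_force: [-2.2, -0.7, 7.8]
gripper_width: 0.0447
gripper_force: 29.4
```

Request:
arm_command(increments=[[0,0,-0.05,0,-1],[0,0,-0.1,0,-1],[0,0,-0.13,0,-1],[0,0,-0.13,0,-1],[0,0,-0.05,0,-1],[0,0,0,0,-1],[0,0,0,0,-1],[0,0,0,0,-1]])

```text
clock: 11.55
eef_pos: [0.5895, 0.2816, 0.1603]
orientation: [0.995, 0.102, -0.001, 0.0]
contact_force: [0.0, 0.6, -1.0]
gripper_width: 0.0448
gripper_force: 30.9
```

Run:
```python
from m import *
snap('wrist','w4.png'); meas('wrist',(.661,0));print(env.get_obs()['q']); go((.612,-.277,.16))
```

```text
wrist base (array([657.1,  15. ]), array([83.9, 61.8]), 16.8) 0.0162 3436
  model (array([657.7,  14.5]), array([52.1, 23.4]), 19.2) circ [660.4   6.7] zmax 0.0553 pca -162.2 1508
[-0.26740521  0.55746677 -0.31573696  1.59111665  0.19294404  1.02588846
 -2.00562316]
psi 11.7 shift [-3.0440e-01  1.8385e+00  5.0000e-04] norm rows 12.42
```

View pics/w4.png

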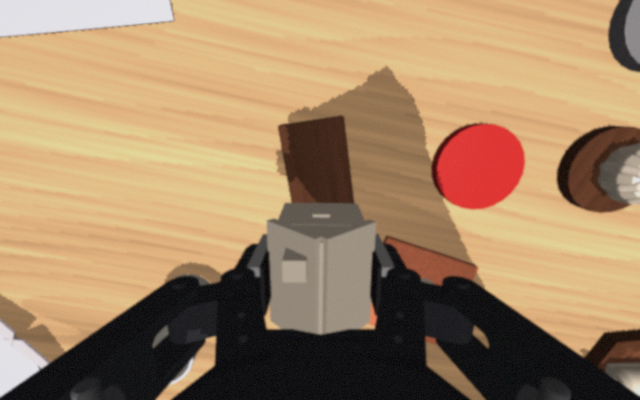

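The barn is held straight and level at (320,270), and the oblong base behind it is now empty.

Request:
arm_command(increments=[[-0.02,0.12,0,0,-1],[-0.02,0.12,0,0,-1],[-0.02,0.12,0,0,-1],[-0.02,0.12,0,0,-1],[-0.02,0.12,0,0,-1],[-0.02,0.12,0,0,-1],[-0.02,0.12,0,0,-1],[-0.02,0.12,0,0,-1]])

```text
clock: 12.4
eef_pos: [0.601, -0.0113, 0.1605]
orientation: [0.995, 0.102, -0.001, -0.0]
contact_force: [0.7, 0.5, -0.8]
gripper_width: 0.0446
gripper_force: 30.9
```

Request:
arm_command(increments=[[-0.02,0.12,0,0,-1],[-0.02,0.12,0,0,-1],[-0.02,0.12,0,0,-1],[-0.02,0.12,0,0,-1],[-0.02,0.12,0,0,-1],[-0.02,0.12,0,0,-1],[-0.02,0.12,0,0,-1],[0,0.04,0,0,-1]])

```text
clock: 13.2
eef_pos: [0.6125, -0.2814, 0.16]
orientation: [0.995, 0.1, -0.001, 0.0]
contact_force: [-0.6, 0.9, -1.3]
gripper_width: 0.0453
gripper_force: 31.0
```

Run:
```python
from m import *
print(env.get_obs()['eef_pos']); snap('wrist');b,_=meas('wrist',(.612,-.277)); go((.612,-.277,.026))
print(b[:,0].max(),b[:,1].min(),b[:,1].max()); meas('wrist',(.661,0))
```

```text
[ 0.61245823 -0.28139897  0.16002875]
wrist base (array([ 611.1, -278.5]), array([80.5, 80. ]), 0.9) 0.0165 4776
psi 11.45 shift [-1.000e-04 -1.490e-02  4.467e-01] norm rows 2.98
0.6519406674291804 -0.31837728386985115 -0.23818876014660353
wrist base (array([659.3, -12.5]), array([59. , 83.6]), 83.9) 0.0167 3765
  model (array([662.8, -18.7]), array([24.1, 52.4]), 89.9) circ [662.8  -7.8] zmax 0.0556 pca 178.8 1927
```

Request:
arm_command(increments=[[0,-0.01,0.1,0,-1],[0,0,0.12,0,-1],[0,0,0.12,0,-1],[0,0,0.06,0,-1],[0,0,0.03,0,-1],[0,0,0.008,0,-1],[0,0,0.006,0,-1],[0,0,0,0,-1]])

```text
clock: 14.05
eef_pos: [0.614, -0.2741, 0.0294]
orientation: [0.995, 0.102, 0.001, 0.0]
contact_force: [-0.5, 0.1, -0.6]
gripper_width: 0.045
gripper_force: 31.0
```

Request:
arm_command(increments=[[0,0,0.004,0,-1],[0,0,0.004,0,-1],[0,0,0.004,0,-1],[0,0,0,0,-1],[0,0,0,0,-1],[0,0,0,0,-1],[0,0,0,0,-1],[0,0,0,0,-1]])

```text
clock: 14.85
eef_pos: [0.6135, -0.2741, 0.0252]
orientation: [0.995, 0.102, 0.0, 0.0]
contact_force: [-2.9, 1.0, 7.4]
gripper_width: 0.0446
gripper_force: 31.3
```

Request:
arm_command(increments=[[0,0,0,0,1],[0,0,0,0,1],[0,0,0,0,1],[0,0,0,0,1],[0,0,0,0,1],[0,0,0,0,1],[0,0,-0.05,0,1],[0,0,-0.12,0,1]])

```text
clock: 15.65
eef_pos: [0.6118, -0.2733, 0.0743]
orientation: [0.995, 0.102, -0.002, -0.001]
contact_force: [0.4, 0.4, 0.3]
gripper_width: 0.0853
gripper_force: 0.0
```

Request:
arm_command(increments=[[0,0,-0.13,0,1],[0,0,-0.13,0,1],[0,0,-0.13,0,1],[0,0,-0.12,0,1],[-0.12,0,0,0,1],[-0.12,0,0,0,1],[0,0,0,0,1],[0,0,0,0,1]])

```text
clock: 16.45
eef_pos: [0.5426, -0.2889, 0.2301]
orientation: [0.995, 0.102, 0.001, 0.0]
contact_force: [0.0, -0.6, -0.0]
gripper_width: 0.0855
gripper_force: 0.0
```

Run:
```python
from m import *
print(env.get_obs()['eef_pos']); snap('wrist','w5.png');b,_=meas('wrist',(.612,-.277)); meas('wrist',(.448,-.122),lo=.028); go((.447,-.121,.23),106)
```

```text
[ 0.54257598 -0.28886319  0.23005536]
wrist base (array([ 611.1, -278.9]), array([79.5, 79.3]), 1.1) 0.0165 2346
  model (array([ 612.6, -275.1]), array([49.7, 46.8]), 11.0) circ [ 612.9 -275.5] zmax 0.0722 pca -165.8 2264
wrist base (array([ 447.2, -134.4]), array([83.3, 83.7]), 20.5) 0.0166 2158
  model (array([ 445.3, -125.1]), array([30.6, 99.5]), 14.3) circ [ 446.  -124.5] zmax 0.0506 pca 105.0 1691
psi 11.71 shift [-0.201  -0.6113 -0.0011] norm rows 4.29
  yaw units 1.4286 rows 10.2
```

View pics/w5.png

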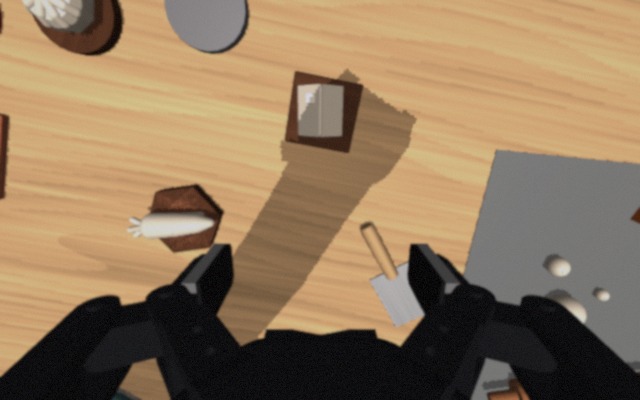

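The barn sits centred on the square base at (325,110). The carrot's leafy end is at (135,225) and its thin tip at (212,222).

Request:
arm_command(increments=[[-0.041,-0.12,0,0,1],[-0.041,-0.12,0,0,1],[-0.041,-0.12,0,0,1],[-0.041,-0.12,0,0,1],[-0.041,-0.12,0,0,1],[0,0,0,-0.13,1],[0,0,0,-0.13,1],[0,0,0,-0.13,1]])

```text
clock: 17.3
eef_pos: [0.4469, -0.1238, 0.2291]
orientation: [0.952, 0.305, 0.0, 0.0]
contact_force: [0.7, -0.7, 0.0]
gripper_width: 0.0848
gripper_force: 0.0
```

Request:
arm_command(increments=[[0,0,0,-0.13,1],[0,0,0,-0.13,1],[0,0,0,-0.13,1],[0,0,0,-0.13,1],[0,0,0,-0.13,1],[0,0,0,-0.13,1],[0,0,0,-0.13,1],[0,0,0,-0.13,1]])

```text
clock: 18.1
eef_pos: [0.4469, -0.124, 0.2289]
orientation: [0.657, 0.754, 0.0, -0.0]
contact_force: [-0.5, 0.5, -0.0]
gripper_width: 0.0853
gripper_force: 0.0
```

Request:
arm_command(increments=[[0,0,0,-0.13,1],[0,0,0,0,1],[0,0,0,0,1],[0,0,0,0,1],[0,0,0,0,1],[0,0,0,0,1],[0,0,0,0,1],[0,0,0,0,1]])

```text
clock: 18.9
eef_pos: [0.4461, -0.1247, 0.2286]
orientation: [0.607, 0.795, 0.0, -0.0]
contact_force: [0.1, 0.4, 0.2]
gripper_width: 0.0857
gripper_force: 0.0
```

Run:
```python
from m import *
print(env.get_obs()['eef_pos'],env.get_obs()['q']); snap('wrist');meas('wrist',(.448,-.122),lo=.028); go((.4455,-.1245,.019),105.5)
```

```text
[ 0.44610364 -0.12473299  0.228594  ] [ 0.60803702  0.15045581 -0.43741531  1.99113971  0.07476721  1.01526803
  0.40214678]
wrist base (array([ 444.5, -129.2]), array([84.1, 86.6]), 19.8) 0.0165 2348
  model (array([ 445.1, -124.4]), array([29.7, 99.7]), 16.2) circ [ 445.1 -123.8] zmax 0.0513 pca 105.2 1737
psi 105.29 shift [ 0.0013 -0.0017  0.6986] norm rows 4.66
  yaw units -0.0035 rows 0.0
```

Request:
arm_command(increments=[[0,0,0.12,0,1],[0,0,0.14,0,1],[0,0,0.14,0,1],[0,0,0.14,0,1],[0,0,0.1,0,1],[0,0,0.055,0,1],[0,0,0,0,1],[0,0,0,0,-1]])

```text
clock: 19.75
eef_pos: [0.4463, -0.1247, 0.0205]
orientation: [0.607, 0.795, 0.0, -0.0]
contact_force: [0.5, -0.7, 0.5]
gripper_width: 0.0732
gripper_force: 0.0
```

Request:
arm_command(increments=[[0,0,0,0,-1],[0,0,0,0,-1],[0,0,0,0,-1],[0,0,0,0,-1],[0,0,0,0,-1],[0,0,0,0,-1],[0,0,0,0,-1],[0,0,0,0,-1]])

```text
clock: 20.55
eef_pos: [0.4465, -0.125, 0.0209]
orientation: [0.607, 0.795, 0.0, 0.001]
contact_force: [-2.8, -0.0, 14.5]
gripper_width: 0.0281
gripper_force: 28.6
```

Request:
arm_command(increments=[[0,0,-0.05,0,-1],[0,0,-0.1,0,-1],[0,0,-0.13,0,-1],[0,0,-0.13,0,-1],[0,0,-0.06,0,-1],[0,0,0,0.12,-1],[0,0,0,0.13,-1],[0,0,0,0.13,-1]])

```text
clock: 21.35
eef_pos: [0.446, -0.1249, 0.1616]
orientation: [0.754, 0.657, 0.0, 0.0]
contact_force: [0.1, -1.1, -0.9]
gripper_width: 0.0284
gripper_force: 30.2
```

Request:
arm_command(increments=[[0,0,0,0.13,-1],[0,0,0,0.13,-1],[0,0,0,0.13,-1],[0,0,0,0.13,-1],[0,0,0,0.13,-1],[0,0,0,0.13,-1],[0,0,0,0.13,-1],[0,0,0,0.13,-1]])

```text
clock: 22.15
eef_pos: [0.446, -0.1247, 0.1614]
orientation: [0.985, 0.172, 0.0, 0.0]
contact_force: [-0.2, -0.6, -0.9]
gripper_width: 0.0283
gripper_force: 30.2
```

Run:
```python
from m import *
o=env.get_obs();print(o['eef_pos'],o['gripper_width']); go((.589,.28,.16),20.2)
```

```text
[ 0.44602305 -0.12470325  0.16139228] 0.028267689334584907
psi 19.78 shift [ 0.905  -1.1081  0.0046] norm rows 9.54
  yaw units -0.007 rows 0.0
```

11 rows of (0.082, −0.1).

Request:
arm_command(increments=[[0.082,-0.1,0,0,-1],[0.082,-0.1,0,0,-1],[0.082,-0.1,0,0,-1],[0.082,-0.1,0,0,-1],[0.082,-0.1,0,0,-1],[0.082,-0.1,0,0,-1],[0.082,-0.1,0,0,-1],[0.082,-0.1,0,0,-1]])

```text
clock: 22.95
eef_pos: [0.5487, 0.1698, 0.1614]
orientation: [0.985, 0.174, 0.0, 0.0]
contact_force: [1.2, -0.7, -0.9]
gripper_width: 0.0279
gripper_force: 30.2
```

Request:
arm_command(increments=[[0.082,-0.1,0,0,-1],[0.082,-0.1,0,0,-1],[0.082,-0.108,0,0,-1],[0,0,0,0,-1],[0,0,0,0,-1],[0,0,0,0,-1],[0,0,0,0,-1],[0,0,0,0,-1]])

```text
clock: 23.75
eef_pos: [0.5861, 0.2795, 0.1614]
orientation: [0.985, 0.174, 0.0, 0.0]
contact_force: [0.1, 1.1, -0.1]
gripper_width: 0.028
gripper_force: 30.2
```

Run:
```python
from m import *
o=env.get_obs();print(o['eef_pos'],o['gripper_width']); snap('wrist','w6.png'); go((.589,.28,.022),20.2)
b,_=meas('wrist',(.589,.28)); meas('wrist',(.661,0))
im,d,ci=load('wrist');P=cloud(d,ci);t=(P[...,2]>.12)&(P[...,2]<.2)&(im.min(2)>110); print(rect(P[t][:,:2]),t.sum())
```

```text
[0.58612157 0.27951725 0.1613854 ] 0.027973762886801062
psi 20.05 shift [0.0094 0.0023 0.4645] norm rows 3.1
  yaw units -0.0025 rows 0.0
wrist base (array([611.9, 289.3]), array([78.9, 64.1]), 20.0) 0.0165 3269
wrist base (array([659.1,  12.8]), array([82.8, 68.9]), 8.3) 0.0162 3229
  model (array([658.1,  10.8]), array([55.9, 32.4]), 20.7) circ [661.7   1.5] zmax 0.0587 pca -158.7 2235
(array([592.5, 280.6]), array([88.7, 35. ]), 24.2) 7542
```

View pics/w6.png

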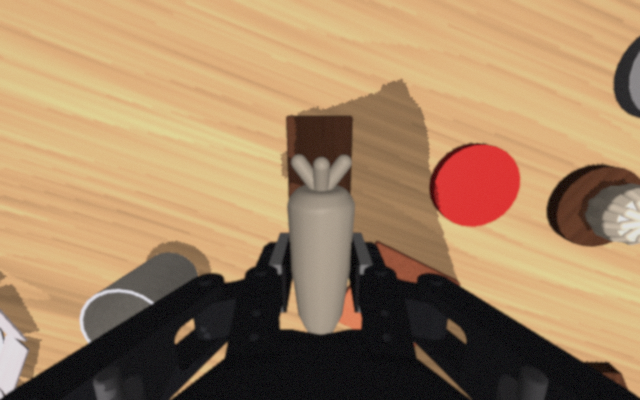

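The carrot is aligned with the oblong base, its leafy end at (320,175) pointing to the far end.

Request:
arm_command(increments=[[0.008,0,0.1,0,-1],[0,0,0.13,0,-1],[0,0,0.13,0,-1],[0,0,0.06,0,-1],[0,0,0.03,0,-1],[0,0,0.008,0,-1],[0,0,0,0,-1],[0,0,0,0,-1]])

```text
clock: 24.6
eef_pos: [0.589, 0.2816, 0.0252]
orientation: [0.985, 0.174, 0.001, -0.0]
contact_force: [-0.1, 0.1, 0.4]
gripper_width: 0.0285
gripper_force: 30.2
```

Request:
arm_command(increments=[[0,0,0.004,0,-1],[0,0,0.003,0,-1],[0,0,0,0,-1],[0,0,0,0,-1],[0,0,0,0,-1],[0,0,0,0,-1],[0,0,0,0,-1],[0,0,0,0,-1]])

```text
clock: 25.4
eef_pos: [0.5882, 0.2812, 0.0216]
orientation: [0.985, 0.175, -0.0, -0.0]
contact_force: [-0.1, -0.1, -1.5]
gripper_width: 0.0282
gripper_force: 30.2
```

Request:
arm_command(increments=[[0,0,0.003,0,-1],[0,0,0,0,-1],[0,0,0,0,-1],[0,0,0.002,0,-1],[0,0,0,0,-1],[0,0,0,0,-1],[0,0,0,0,-1],[0,0,0,0,-1]])

```text
clock: 26.2
eef_pos: [0.5883, 0.2813, 0.021]
orientation: [0.985, 0.175, 0.0, 0.0]
contact_force: [-6.3, -3.5, 15.2]
gripper_width: 0.0283
gripper_force: 31.6
```

Request:
arm_command(increments=[[0,0,0,0,1],[0,0,0,0,1],[0,0,0,0,1],[0,0,0,0,1],[0,0,0,0,1],[0,0,0,0,1],[0,0,-0.05,0,1],[0,0,-0.12,0,1]])

```text
clock: 27.0
eef_pos: [0.5868, 0.2805, 0.07]
orientation: [0.985, 0.175, -0.002, 0.001]
contact_force: [-0.5, -0.3, 0.3]
gripper_width: 0.0858
gripper_force: 0.0
```

Request:
arm_command(increments=[[0,0,-0.13,0,1],[0,0,-0.13,0,1],[0,0,-0.13,0,1],[0,0,-0.13,0,1],[-0.12,0,0,0,1],[0,0,0,0,1],[0,0,0,0,1],[0,0,0,0,1]])

```text
clock: 27.8
eef_pos: [0.5548, 0.2689, 0.2276]
orientation: [0.985, 0.174, 0.0, -0.0]
contact_force: [0.6, -0.8, -0.6]
gripper_width: 0.0851
gripper_force: 0.0
```

Run:
```python
from m import *
snap('wrist');meas('wrist',(.589,.28),lo=.028); meas('wrist',(.661,0)); go((.662,-.001,.23))
```

```text
wrist base (array([587.9, 280.5]), array([127.4,  63.9]), 20.0) 0.0165 3757
  model (array([589. , 280.9]), array([100.1,  30. ]), 19.1) circ [589.4 280.6] zmax 0.0509 pca -160.3 1906
wrist base (array([658.5,  11.4]), array([83., 71.]), 12.1) 0.0163 2230
  model (array([662. ,   2.4]), array([55.8, 50. ]), 18.7) circ [6.625e+02 1.000e-01] zmax 0.0682 pca -176.9 2349
psi 20.09 shift [ 0.0263  0.9679 -0.0091] norm rows 6.46
```

Request:
arm_command(increments=[[0.003,0.121,0,0,1],[0.003,0.121,0,0,1],[0.003,0.121,0,0,1],[0.003,0.121,0,0,1],[0.003,0.121,0,0,1],[0.003,0.121,0,0,1],[0.003,0.121,0,0,1],[0.003,0.121,0,0,1]])

```text
clock: 28.65
eef_pos: [0.6617, -0.0028, 0.2267]
orientation: [0.985, 0.175, -0.0, -0.0]
contact_force: [0.6, 0.9, 0.3]
gripper_width: 0.0855
gripper_force: 0.0
```

Request:
arm_command(increments=[[0,0,0,0,1],[0,0,0,0,1],[0,0,0,0,1],[0,0,0,0,1],[0,0,0,0,1],[0,0,0,0,1],[0,0,0,0,1],[0,0,0,0,1]])

```text
clock: 29.45
eef_pos: [0.661, -0.0013, 0.2271]
orientation: [0.985, 0.175, -0.0, -0.0]
contact_force: [-0.3, 0.7, 0.6]
gripper_width: 0.0854
gripper_force: 0.0
```

Run:
```python
from m import *
snap('wrist','w7.png');meas('wrist',(.661,0)); meas('wrist',(.447,-.129));go((.662,-.001,.02))
```

```text
wrist base (array([661.4,   2.1]), array([84.8, 83.7]), 64.9) 0.0165 1867
  model (array([662.9,  -1.5]), array([54.4, 54.9]), 28.3) circ [663.2  -1.2] zmax 0.0681 pca 134.4 1806
wrist base (array([ 469.1, -123.6]), array([37.5, 89.1]), 15.3) 0.0164 816
psi 20.1 shift [3.500e-03 1.000e-04 6.904e-01] norm rows 4.6
```

View pics/w7.png

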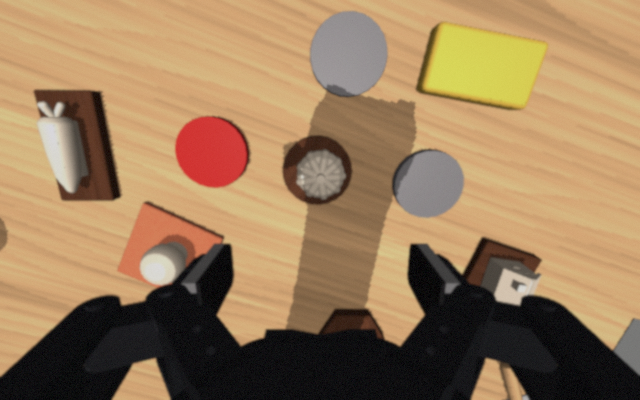

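The pumpkin is on the round base at (320,175). The carrot is on the oblong at (65,150), the mushroom on the tile at (162,262), the barn on the square at (510,280), and the hexagon is empty.

Request:
arm_command(increments=[[0.004,0,0.12,0,1],[0,0,0.14,0,1],[0,0,0.14,0,1],[0,0,0.14,0,1],[0,0,0.1,0,1],[0,0,0.06,0,1],[0,0,0,0,1],[0,0,0,0,-1]])

```text
clock: 30.3
eef_pos: [0.6629, -0.0008, 0.0183]
orientation: [0.985, 0.175, 0.001, 0.0]
contact_force: [-0.2, -0.1, 0.8]
gripper_width: 0.0733
gripper_force: 0.0
```

Request:
arm_command(increments=[[0,0,0,0,-1],[0,0,0,0,-1],[0,0,0,0,-1],[0,0,0,0,-1],[0,0,0,0,-1],[0,0,0,0,-1],[0,0,0,0,-1],[0,0,0,0,-1]])

```text
clock: 31.1
eef_pos: [0.6632, -0.0009, 0.0192]
orientation: [0.985, 0.174, 0.001, 0.0]
contact_force: [-1.7, 0.5, 7.9]
gripper_width: 0.0525
gripper_force: 30.0
```

Request:
arm_command(increments=[[0,0,-0.05,0,-1],[0,0,-0.1,0,-1],[0,0,-0.13,0,-1],[0,0,-0.13,0,-1],[0,0,-0.05,0,-1],[-0.118,0.022,0,0,-1],[-0.118,0.022,0,0,-1],[-0.118,0.022,0,0,-1]])

```text
clock: 31.9
eef_pos: [0.568, -0.0566, 0.156]
orientation: [0.985, 0.175, 0.0, 0.0]
contact_force: [0.3, -0.6, -0.5]
gripper_width: 0.0524
gripper_force: 31.8
```

Request:
arm_command(increments=[[-0.118,0.022,0,0,-1],[-0.118,0.023,0,0,-1],[-0.118,0.023,0,0,-1],[-0.117,0.023,0,0,-1],[0,0,0,0,-1],[0,0,0,0,-1],[0,0,0,0,-1],[0,0,0,0,-1]])

```text
clock: 32.7
eef_pos: [0.4466, -0.1297, 0.1553]
orientation: [0.985, 0.175, 0.0, -0.0]
contact_force: [0.2, -0.6, -1.4]
gripper_width: 0.0523
gripper_force: 31.8
```

Run:
```python
from m import *
snap('wrist','w8.png');snap('top');b,_=meas('wrist',(.447,-.129));meas('top',(.447,-.129))
print((b[:,:2].max(0)),b[:,:2].min(0)); go((.4465,-.13,.0195)); print(env.get_obs()['gripper_width'])
```

```text
wrist base (array([ 451.6, -127. ]), array([70., 95.]), 21.1) 0.0165 4852
top base (array([ 449.9, -115.8]), array([57.3, 92.9]), 74.5) 0.0158 392
[ 0.49195987 -0.08497393] [ 0.40702095 -0.17423002]
psi 20.16 shift [3.000e-04 1.100e-03 4.518e-01] norm rows 3.01
0.05241745311081707
```

View pics/w8.png

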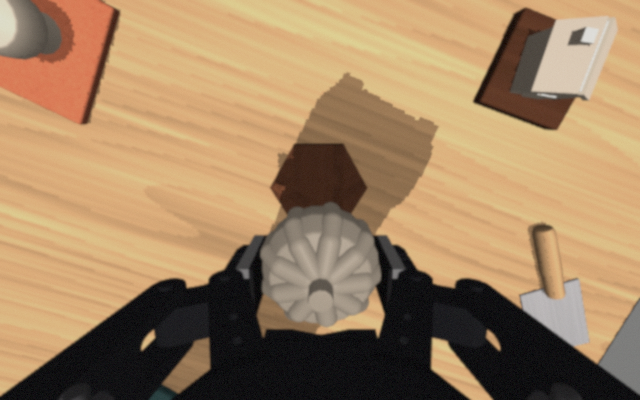

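The pumpkin is held upright at (320,265), with the hexagon just beyond it at (320,185).

Request:
arm_command(increments=[[-0.004,0,0.1,0,-1],[0,0,0.13,0,-1],[0,0,0.13,0,-1],[0,0,0.05,0,-1],[0,0,0.025,0,-1],[0,0,0.008,0,-1],[0,0,0,0,-1],[0,0,0,0,-1]])

```text
clock: 33.6
eef_pos: [0.4454, -0.1308, 0.0231]
orientation: [0.985, 0.175, 0.001, 0.0]
contact_force: [-0.2, 0.7, -1.5]
gripper_width: 0.0524
gripper_force: 32.1
```

Request:
arm_command(increments=[[0,0,0.004,0,-1],[0,0,0.004,0,-1],[0,0,0,0,-1],[0,0,0,0,-1],[0,0,0,0,-1],[0,0,0,0,-1],[0,0,0,0,-1],[0,0,0,0,-1]])

```text
clock: 34.4
eef_pos: [0.4448, -0.1306, 0.0198]
orientation: [0.985, 0.175, -0.0, -0.0]
contact_force: [0.1, -0.0, -1.5]
gripper_width: 0.0526
gripper_force: 32.1
```

Request:
arm_command(increments=[[0,0,0.003,0,-1],[0,0,0,0,-1],[0,0,0,0,-1],[0,0,0.002,0,-1],[0,0,0,0,-1],[0,0,0,0,-1],[0,0,0,0,-1],[0,0,0,0,-1]])

```text
clock: 35.2
eef_pos: [0.4448, -0.1307, 0.019]
orientation: [0.985, 0.175, 0.0, 0.0]
contact_force: [-7.4, 2.6, 25.2]
gripper_width: 0.0527
gripper_force: 34.1
```

Request:
arm_command(increments=[[0,0,-0.002,0,1],[0,0,0,0,1],[0,0,0,0,1],[0,0,0,0,1],[0,0,0,0,1],[0,0,0,0,1],[0,0,-0.05,0,1],[0,0,-0.12,0,1]])

```text
clock: 36.0
eef_pos: [0.4433, -0.1301, 0.0686]
orientation: [0.985, 0.175, -0.002, -0.001]
contact_force: [0.2, -0.5, 1.6]
gripper_width: 0.0856
gripper_force: 0.0
```

Request:
arm_command(increments=[[0,0,-0.13,0,1],[0,0,-0.13,0,1],[0,0,-0.13,0,1],[0,0,-0.13,0,1],[0,0,0,0,1],[0,0,0,0,1],[0,0,0,0,1],[0,0,0,0,1]])

```text
clock: 36.8
eef_pos: [0.4442, -0.1305, 0.2247]
orientation: [0.985, 0.175, -0.001, -0.001]
contact_force: [-0.6, -0.1, -0.2]
gripper_width: 0.0861
gripper_force: 0.0
```

Run:
```python
from m import *
snap('wrist','w9.png');meas('wrist',(.447,-.129));meas('wrist',(.49,.143)); go((.4895,.143,.23))
```

```text
wrist base (array([ 444.7, -129.6]), array([84. , 93.6]), 20.1) 0.0165 2221
  model (array([ 445.7, -132.1]), array([55. , 54.6]), 15.0) circ [ 445.  -131.4] zmax 0.0681 pca -157.8 1827
wrist base (array([492.3, 120.9]), array([56.1, 60.1]), 82.7) 0.0119 281
  model (array([489.6, 139.9]), array([49.3, 45.6]), 4.8) circ [490.2 142.2] zmax 0.0624 pca -174.8 2792
psi 20.11 shift [ 0.4548 -0.8044 -0.0169] norm rows 6.16
```

Request:
arm_command(increments=[[0.065,-0.115,0,0,1],[0.065,-0.115,0,0,1],[0.065,-0.115,0,0,1],[0.065,-0.115,0,0,1],[0.065,-0.115,0,0,1],[0.065,-0.115,0,0,1],[0.062,-0.115,0,0,1],[0,0,0,0,1]])

```text
clock: 37.65
eef_pos: [0.4886, 0.1478, 0.2253]
orientation: [0.984, 0.178, -0.0, -0.001]
contact_force: [-0.5, -0.3, -0.3]
gripper_width: 0.0852
gripper_force: 0.0
```

Request:
arm_command(increments=[[0,0,0,0,1],[0,0,0,0,1],[0,0,0,0,1],[0,0,0,0,1],[0,0,0,0,1],[0,0,0,0,1],[0,0,0,0,1],[0,0,0,0,1]])

```text
clock: 38.45
eef_pos: [0.4891, 0.1427, 0.2259]
orientation: [0.985, 0.175, 0.0, -0.0]
contact_force: [0.0, 1.1, 0.9]
gripper_width: 0.0856
gripper_force: 0.0
```

Run:
```python
from m import *
snap('wrist');meas('wrist',(.49,.143));meas('wrist',(.661,0)); go((.4895,.143,.018))
```

```text
wrist base (array([526.6, 119.3]), array([88.9, 39. ]), 50.8) 0.0107 35
  model (array([490.1, 143.4]), array([49.4, 48.6]), 83.1) circ [489.8 143.3] zmax 0.0621 pca 77.0 1516
wrist base (array([660. ,   3.2]), array([82.4, 84.4]), 32.0) 0.0164 5088
psi 20.1 shift [ 1.60e-03 -4.00e-04  6.93e-01] norm rows 4.62
```

Request:
arm_command(increments=[[0.002,0,0.12,0,1],[0,0,0.14,0,1],[0,0,0.14,0,1],[0,0,0.14,0,1],[0,0,0.1,0,1],[0,0,0.046,0,1],[0,0,0,0,1],[0,0,0,0,-1]])

```text
clock: 39.3
eef_pos: [0.4903, 0.1433, 0.0212]
orientation: [0.985, 0.175, 0.001, -0.0]
contact_force: [0.3, 0.7, -0.7]
gripper_width: 0.0734
gripper_force: 0.0
```

Request:
arm_command(increments=[[0,0,0,0,-1],[0,0,0,0,-1],[0,0,0,0,-1],[0,0,0,0,-1],[0,0,0,0,-1],[0,0,0,0,-1],[0,0,0,0,-1],[0,0,0,0,-1]])

```text
clock: 40.1
eef_pos: [0.4906, 0.1431, 0.0216]
orientation: [0.985, 0.174, 0.001, 0.0]
contact_force: [-3.3, -0.5, 11.3]
gripper_width: 0.0484
gripper_force: 28.9
```

Request:
arm_command(increments=[[0,0,-0.05,0,-1],[0,0,-0.1,0,-1],[0,0,-0.13,0,-1],[0,0,-0.13,0,-1],[0,0,-0.05,0,-1],[0,0,0,0,-1],[0,0,0,0,-1],[0,0,0,0,-1]])

```text
clock: 40.9
eef_pos: [0.4891, 0.1428, 0.1575]
orientation: [0.985, 0.175, -0.001, 0.0]
contact_force: [-0.9, -0.3, -1.5]
gripper_width: 0.0484
gripper_force: 31.8
```

Run:
```python
from m import *
go((.6605,.0025,.16))
```

```text
psi 20.1 shift [ 0.3757  0.6354 -0.0084] norm rows 4.92
```

Request:
arm_command(increments=[[0.054,0.091,0,0,-1],[0.054,0.091,0,0,-1],[0.054,0.091,0,0,-1],[0.054,0.091,0,0,-1],[0.054,0.091,0,0,-1],[0.054,0.091,0,0,-1],[0.052,0.089,0,0,-1],[0,0,0,0,-1]])

```text
clock: 41.7
eef_pos: [0.6625, -0.0008, 0.1561]
orientation: [0.985, 0.173, -0.001, 0.0]
contact_force: [-0.4, 0.0, -1.4]
gripper_width: 0.0485
gripper_force: 31.8
```

Request:
arm_command(increments=[[0,0,0,0,-1],[0,0,0,0,-1],[0,0,0,0,-1],[0,0,0,0,-1],[0,0,0.1,0,-1],[0,0,0.12,0,-1],[0,0,0.1,0,-1],[0,0,0.05,0,-1]])

```text
clock: 42.5
eef_pos: [0.6597, 0.003, 0.0446]
orientation: [0.985, 0.175, -0.001, -0.0]
contact_force: [-0.4, 0.6, 0.0]
gripper_width: 0.0486
gripper_force: 31.7
```

Request:
arm_command(increments=[[0,0,0.02,0,-1],[0,0,0.01,0,-1],[0,0,0,0,-1],[0,0,0,0,-1],[0,0,0,0,-1],[0,0,0,0,-1],[0,0,0,0,-1],[0,0,0,0,-1]])

```text
clock: 43.3
eef_pos: [0.6611, 0.0028, 0.0382]
orientation: [0.985, 0.175, 0.0, -0.0]
contact_force: [-0.5, -0.4, -0.9]
gripper_width: 0.0483
gripper_force: 31.7
```

Request:
arm_command(increments=[[0,0,0.02,0,-1],[0,0,0.011,0,-1],[0,0,0,0,-1],[0,0,0,0,-1],[0,0,0.003,0,-1],[0,0,0,0,-1],[0,0,0,0,-1],[0,0,0,0,-1]])

```text
clock: 44.1
eef_pos: [0.6611, 0.0028, 0.0279]
orientation: [0.985, 0.175, 0.0, -0.0]
contact_force: [-0.5, -0.1, 0.1]
gripper_width: 0.0488
gripper_force: 31.8
```

Request:
arm_command(increments=[[0,0,0.003,0,-1],[0,0,0,0,-1],[0,0,0.003,0,-1],[0,0,0,0,-1],[0,0,0,0,-1],[0,0,0,0,-1],[0,0,0,0,-1],[0,0,0,0,-1]])

```text
clock: 44.9
eef_pos: [0.6613, 0.0029, 0.0276]
orientation: [0.985, 0.175, 0.0, 0.0]
contact_force: [-10.3, -1.4, 23.7]
gripper_width: 0.0483
gripper_force: 33.9
```

Request:
arm_command(increments=[[0,0,-0.002,0,1],[0,0,0,0,1],[0,0,0,0,1],[0,0,0,0,1],[0,0,0,0,1],[0,0,0,0,1],[0,0,-0.05,0,1],[0,0,-0.12,0,1]])

```text
clock: 45.7
eef_pos: [0.6595, 0.0028, 0.0765]
orientation: [0.985, 0.175, -0.002, -0.0]
contact_force: [-0.6, -0.2, 1.4]
gripper_width: 0.0849
gripper_force: 0.0
```

Request:
arm_command(increments=[[0,0,-0.13,0,1],[0,0,-0.13,0,1],[0,0,-0.13,0,1],[0,0,-0.13,0,1],[-0.12,0,0,0,1],[0,0,0,0,1],[0,0,0,0,1],[0,0,0,0,1]])

```text
clock: 46.5
eef_pos: [0.6276, -0.0093, 0.2341]
orientation: [0.985, 0.175, 0.0, -0.0]
contact_force: [0.3, 0.2, 0.1]
gripper_width: 0.0854
gripper_force: 0.0
```

Run:
```python
from m import *
snap('wrist','w10.png');snap('top');meas('wrist',(.661,.002));meas('top',(.589,.28),lo=.028);meas('top',(.612,-.278));meas('wrist',(.612,-.278));meas('wrist',(.589,.28),lo=.028)
```

```text
wrist base (array([660.9,   1.8]), array([84.1, 83.8]), 71.5) 0.0166 2238
  model (array([661. ,   1.4]), array([49.3, 48.6]), 19.0) circ [661.   2.] zmax 0.0691 pca 45.8 1593
top base (array([589. , 279.4]), array([126.6,  61.3]), 19.9) 0.016 662
  model (array([589.8, 282. ]), array([100.7,  30.1]), 17.8) circ [588.9 284.9] zmax 0.0531 pca -159.9 362
top base (array([ 612.9, -275.4]), array([76.3, 79. ]), 1.1) 0.0158 382
  model (array([ 614.6, -274.7]), array([50.1, 49.9]), 10.6) circ [ 614.7 -274.6] zmax 0.074 pca -174.5 346
wrist base (array([ 612.2, -276.3]), array([79.1, 78.8]), 0.2) 0.0163 1678
  model (array([ 612. , -274.7]), array([51.6, 48.2]), 9.8) circ [ 612.4 -274.3] zmax 0.0722 pca -179.7 1899
wrist base (array([588.7, 279.4]), array([127.5,  64.9]), 19.8) 0.0167 3932
  model (array([589.2, 278.9]), array([99.7, 29. ]), 20.6) circ [589.6 279.3] zmax 0.0513 pca -160.6 2645
```

View pics/w10.png

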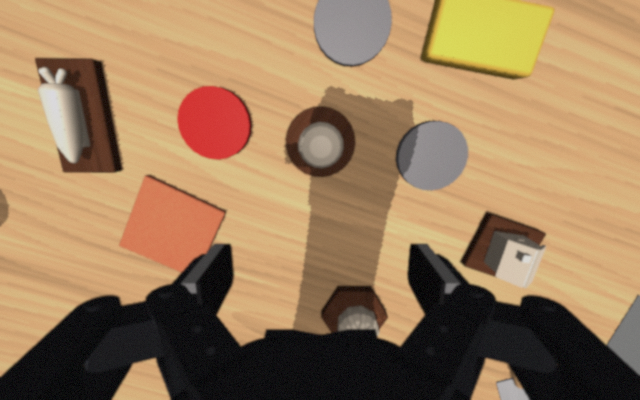

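All four stand centred on their own bases: mushroom (320,143), carrot (65,115), barn (510,255) and pumpkin (357,318). The tile is empty again.

```bash
python3 -c "
from station import job
print(job.close_job())"
```

```text
the job is handed in; nothing more can be done
None
```

I put all four models on their own bases, within about 5 mm of centre and upright by the camera check, never touched the cup, and handed the job in at about 47 s; no verdict came back.

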